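# Touch-test the glaze on three stacks of moon cakes

## Task

Check that the glaze on the moon cakes waiting on the packing scale has set: with the fingers shut, lightly touch the middle of the top of the cake that stands alone, then the top of the stack of two, then the top of the stack of three. Only touch them, never pick them up or press hard on the sprung platform under them; every cake must stay standing where it is, and the tape roll, the hand press and the scraper must be left in place. Finish with the hand clear.

Things in the scene. Friction and masses are not known exactly. Their poses are not given: they have to be found in the camera images.
- single_top (a point): the middle of the flat patterned top of the cake standing alone (its top face 76 mm above the table while the platform is up); z up. This is the spot to touch; the cake is firm, its top level and nearly flat over a circle of about 60 mm
- pair_top (a point): the middle of the flat patterned top of the stack of two (top face 104 mm above the table while the platform is up); z up. This is the spot to touch; the cake is firm, its top level and nearly flat over a circle of about 60 mm
- trio_top (a point): the middle of the flat patterned top of the stack of three (top face 141 mm above the table while the platform is up); z up. This is the spot to touch; the cake is firm, its top level and nearly flat over a circle of about 60 mm
- single_cake: the loose moon cake that stands alone on the scale's platform: round golden-brown moon cake, about 75 mm across and 34 mm high, about 0.11 kg, loose, only resting on what is below it. Origin at the centre of its underside, z up
- pair_lower: the bottom cake of the stack of two: round golden-brown moon cake, about 75 mm across and 30 mm high, about 0.11 kg, loose, only resting on what is below it. Origin at the centre of its underside, z up
- pair_upper: the top cake of the stack of two: round golden-brown moon cake, about 75 mm across and 32 mm high, about 0.11 kg, loose, only resting on what is below it. Origin at the centre of its underside, z up
- trio_lower: the bottom cake of the stack of three: round golden-brown moon cake, about 75 mm across and 33 mm high, about 0.11 kg, loose, only resting on what is below it. Origin at the centre of its underside, z up
- trio_middle: the middle cake of the stack of three: round golden-brown moon cake, about 75 mm across and 32 mm high, about 0.11 kg, loose, only resting on what is below it. Origin at the centre of its underside, z up
- trio_upper: the top cake of the stack of three: round golden-brown moon cake, about 75 mm across and 34 mm high, about 0.11 kg, loose, only resting on what is below it. Origin at the centre of its underside, z up
- scale: low packing scale, fixed to the table: grey base under a bare steel platform 150 x 450 x 10 mm (x, y, z) whose flat top is 42 mm above the table; the three stacks stand on it in a row along its y, about 150 mm apart, in any order. Origin on the table under the middle of the platform, z up
- plate (a joint): how far the scale's sprung platform has sunk (m): 0 is up; it carries the cakes, stays up under a touch of up to about 3 N (a heavier load of cakes leaves less), then sinks about 0.4 mm for each further newton, to a stop at 0.014; it comes back up when let go
- tape_roll: bystander: roll of packing tape lying flat, 102 mm across, 49 mm high, loose. Origin at the centre of its underside
- press_mould: bystander: hand press for moon cakes standing upright, 69 mm across, 169 mm high, with a mushroom-shaped handle on top, loose. Origin at the centre of its underside
- bench_scraper: bystander: flat steel dough scraper with a wooden handle, 79 x 152 x 19 mm, lying on the table, loose. Origin at the centre of its underside, long side along its y
There are look-alikes about, which are no part of the job. Leave any black or orange look-alike of the pair_lower alone. What is shaped like the trio_upper but orange is not meant.

How it is judged (in metres and radians):
On the way, in this order (a step that is already met when the one before it is completed fails the run):
1. a fingertip touches the top of the cake standing alone (over 0.3 N, shut fingers within 28 mm of its middle) (contact force between the fingers and single_cake above 0.3 N and horizontal distance between the grasp point and single_top below 0.028 m and z of the grasp point in the frame of single_top above 0 m), for 0.04 s.
2. a fingertip touches the top of the stack of two (over 0.3 N, shut fingers within 28 mm of its middle) (contact force between the fingers and pair_upper above 0.3 N and horizontal distance between the grasp point and pair_top below 0.028 m and z of the grasp point in the frame of pair_top above 0 m), for 0.04 s.
3. a fingertip touches the top of the stack of three (over 0.3 N, shut fingers within 28 mm of its middle) (contact force between the fingers and trio_upper above 0.3 N and horizontal distance between the grasp point and trio_top below 0.028 m and z of the grasp point in the frame of trio_top above 0 m), for 0.04 s.
At the end, for the whole second after the job is handed in: After the three touches in order, every cake of the three stacks is at rest and level (within 0.1 rad), within 10 mm of where it stood, and the tape roll, press and scraper are within 15 mm of where they stood (distance of each of single_cake, pair_lower, pair_upper, trio_lower, trio_middle, trio_upper from where it was at the start of the episode below 0.01 m and angle between each of single_cake, pair_lower, pair_upper, trio_lower, trio_middle, trio_upper's own z axis and vertical below 0.1 rad and linear speed of each of single_cake, pair_lower, pair_upper, trio_lower, trio_middle, trio_upper below 0.02 m/s and distance of each of tape_roll, press_mould, bench_scraper from where it was at the start of the episode below 0.015 m).
It fails at once if a stack is pressed hard: the scale's platform sinks over 8 mm (about 20 N of touch) (value of joint plate above 0.008 m).
It fails at once if a cake is lifted, carried, knocked off or pushed more than 15 mm from its place (distance of any of single_cake, pair_lower, pair_upper, trio_lower, trio_middle, trio_upper from where it was at the start of the episode above 0.015 m).
It fails at once if the fingers reach down the side of a top cake and touch or pinch it there ((contact force between the fingers and single_cake above 0.5 N and z of the grasp point in the frame of single_top below -0.008 m) or (contact force between the fingers and pair_upper above 0.5 N and z of the grasp point in the frame of pair_top below -0.008 m) or (contact force between the fingers and trio_upper above 0.5 N and z of the grasp point in the frame of trio_top below -0.008 m)).
It fails at once if a lower cake of a stack is touched by the robot (contact force between any of the fingers, the arm and pair_lower above 0.5 N or contact force between any of the fingers, the arm and trio_lower above 0.5 N or contact force between any of the fingers, the arm and trio_middle above 0.5 N).
It fails at once if the tape roll, the press or the scraper is moved more than 15 mm (distance of any of tape_roll, press_mould, bench_scraper from where it was at the start of the episode above 0.015 m).
It also fails if it takes over 48 s, if anything falls off the work surface, if the arm or the gripper's body presses on something with over 40 N, if the wrist force passes 120 N, or if a joint passes its speed limit or range.

## Robot

A 7-joint arm with a two-finger parallel gripper is mounted at the origin on the work surface; the furniture and walls round the work are solid. World frame = base frame: x ahead of the robot, y to its left, z up, the work surface at z = 0. Lengths are in mm, angles in rad, forces in N, time in s.
With the tool pointing down it reaches from about 425 to 1025 mm from the base axis. Payload 9.4 kg.
Tool frame: the origin (TCP) lies where the fingers leave the gripper's body, on its centre line; the fingertips stand 73 mm ahead of it and the grasp point (between the pads) lies 54 mm ahead of it; z points along the fingers, x is the direction in which the jaws open and shut, and the axes are right-handed (so a half turn about z gives the same grasp; the last joint's range is limited). The gripper opens to 85 mm and grips with 20 to 120 N. Pads are 22 mm wide; open, the fingers measure 114 mm over their backs; the gripper's body (76 mm by 85 mm) begins 54 mm behind the grasp point. The pads swing forward as they close: fully open they stand 13 mm farther back than shut.
Start: joints at [-1.279, 0.599, -0.003, 1.599, 0.002, 0.943, -0.08], TCP at [261.361, 676.251, 303.875] pointing down, gripper open.
Joint ranges: [-2.57, 2.57], [-0.35, 1.97], [-1.29, 1.29], [0.11, 2.56], [-1.05, 4.19], [0.11, 1.86], [-2.63, 2.63]. Speed limits (rad/s): [2.22, 2.22, 3.01, 3.01, 3.14, 3.14, 3.14].

## Interface

Orientations are given as a unit quaternion [w, x, y, z].
In Python, from plant import env gives the robot as it stands.
- The arm moves only by the tool servo_tool, never from a script. Its argument "increments" is a list of rows, each a list of 7 numbers: the turn, a rotation vector about the tool's x, y, z in rad, then the shift along the tool's x, y, z in m, then the closure, from 0 (fully open) to 1 (shut). A call has exactly 8 rows; each row shifts and turns the commanded pose from where the row before left it, along the tool's axes as they then stand; what a row does not reach is not made up. A row lasts 1/12 s, in which the tool goes at most 41.7 mm and 7.16 degrees, less where a joint would pass 70% of its speed; a pose out of reach is approached as far as the arm can. A call with a gripper value outside its range is refused whole. The fingers move at their own pace and stop on an object; "grip_force" is the grip in N (left out, the last holds). Time passes only in rows, so rows that do not move let the fingers close, or fill a call up. It gives the time, the measured TCP pose, the force and the opening at its end, in the units of the state.
- env.sense(): the state, without advancing time (a new reading comes with each control period).
- env.read_camera(name): name is "scene" or "top" or "wrist"; returns the picture (420x560x3 uint8, blue, green, red); there is no depth.
- env.camera_info(name): a dict with "fx", "fy", "cx", "cy" (pixels), "distortion" ([k1, k2, p1, p2, k3] as OpenCV has them; the pictures are not rectified), "origin" and "rotation" of the camera in the world; the wrist camera has in their place "T_tool_cam" (4x4, takes a point from camera to tool coordinates, whose origin is the TCP and whose axes are the tool frame's). Camera axes: x right, y up, looking along -z (the intrinsics and any distortion apply to the point x, -y, -z); pixel columns grow to the right and rows downward; lengths in mm; the calibration is good to about 2 mm. A picture is of the moment at which its call begins: read the wrist's pose just before it. camera_info takes no time and is no camera call.
- env.job_done(): hands the job in, once; it reports no verdict.
The state is a dict: "time": time; "qpos": joint angles; "qd": joint speeds; "joint_torque": joint torques, N m; "tcp_pos": TCP position; "orientation": TCP orientation; "force": force on the tool from outside, world axes, zero at the start; "torque": the same for the moment, N m; "opening": finger opening in mm.
Only numpy, scipy, OpenCV 4.12 (cv2) and the standard library are available. Lean on these libraries where they do the work, as an engineer would, in place of code of your own. Each camera call takes 0.05 s, during which the arm holds its last target.

## Working session

There is one attempt and no reset: what is moved stays moved. The work goes in short steps, Python scripts to look and compute and a tool call to move; the robot and the scene stay as the last step left them, time stands still between calls to the robot, and variables do not carry over. Pictures are saved under pics/ and viewed, and the job is handed in when it is done.

Besides the shell and the picture viewer there is one more tool, called as a command line: name --pt "numbers of a row" for each row, then --argument value for the rest. servo_tool: Moves the arm, as the interface text tells. Its arguments: {"type":"object","properties":{"increments":{"type":"array","items":{"type":"array","items":{"type":"number"}}},"grip_force":{"type":"number"}},"required":["increments"]}

```bash
mkdir -p pics; ls; python3 - <<'E'
from plant import env
import cv2
s=env.sense(); print(s)
for n in("scene","top","wrist"):
    print(n,env.camera_info(n)); cv2.imwrite(f"pics/{n}0.png",env.read_camera(n))
E
```

```text
pics
{'time': 0.0, 'qpos': array([-1.27870437,  0.60015664, -0.00255579,  1.60014308,  0.00177802,
        0.94289372, -0.07977994]), 'qd': array([ 2.66122564e-04, -2.09090322e-04, -1.52180361e-04,  6.37517803e-04,
        7.04832010e-05, -1.99505909e-03,  6.34103625e-04]), 'joint_torque': array([ 2.18236041e-04, -7.76451659e+01,  1.56501163e+00, -2.58004671e+01,
        1.22713996e-02,  9.14565346e-03,  1.61893871e-05]), 'tcp_pos': array([261.218188  , 675.91536407, 302.98919148]), 'orientation': array([ 5.00656395e-04,  8.24747569e-01,  5.65500494e-01, -6.23026387e-04]), 'force': array([-0.12145394,  0.15006898, -1.38392728]), 'torque': array([-0.03388615,  0.01092805, -0.04598207]), 'opening': 85.53467550588209}
scene {'fx': 435.3132614354342, 'fy': 435.3132614354342, 'cx': 274.0740062359659, 'cy': 206.333796487911, 'distortion': array([-0.12012835,  0.        ,  0.        ,  0.        ,  0.        ]), 'origin': array([ -221.00746944, -1017.68365211,   712.72583563]), 'rotation': array([ 0.82941357,  0.49723054, -0.14218117, -0.21123311])}
top {'fx': 426.8391512698349, 'fy': 426.8391512698349, 'cx': 280.7047348092532, 'cy': 210.4198418366622, 'distortion': array([-0.09206247,  0.        ,  0.        ,  0.        ,  0.        ]), 'origin': array([ 186.18242978,  -50.49473965, 1417.28967169]), 'rotation': array([-0.70314   , -0.04379001,  0.0331618 ,  0.70892656])}
wrist {'fx': 320.376310213091, 'fy': 320.376310213091, 'cx': 284.24641642589864, 'cy': 214.8859216940748, 'distortion': array([-0.07314273,  0.        ,  0.        ,  0.        ,  0.        ]), 'T_tool_cam': array([[ 9.99998329e-01,  1.82771630e-03, -2.86639779e-05,
        -1.90677010e+00],
       [ 1.74964119e-03, -9.61586035e-01, -2.74498153e-01,
        -6.99990871e+01],
       [-5.29267630e-04,  2.74497644e-01, -9.61587626e-01,
        -7.10997330e+01],
       [ 0.00000000e+00,  0.00000000e+00,  0.00000000e+00,
         1.00000000e+00]])}
```

View pics/top0.png

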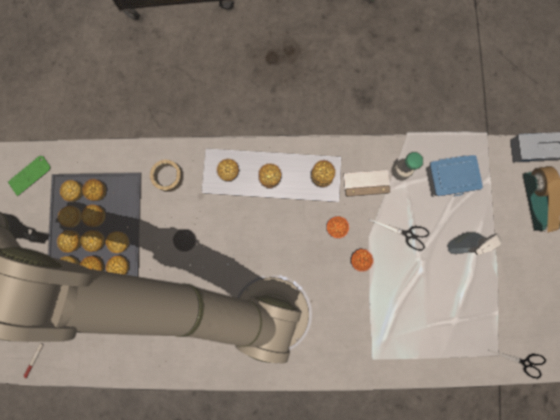

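View pics/scene0.png

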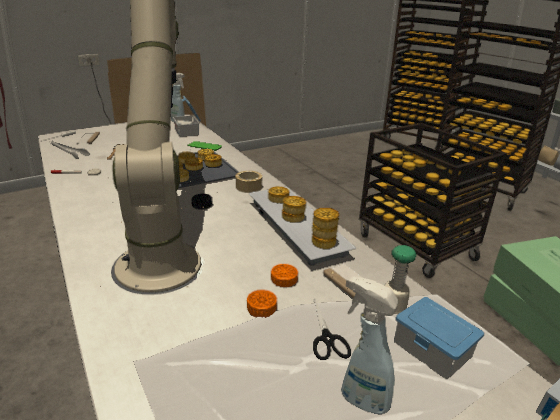

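View pics/wrist0.png

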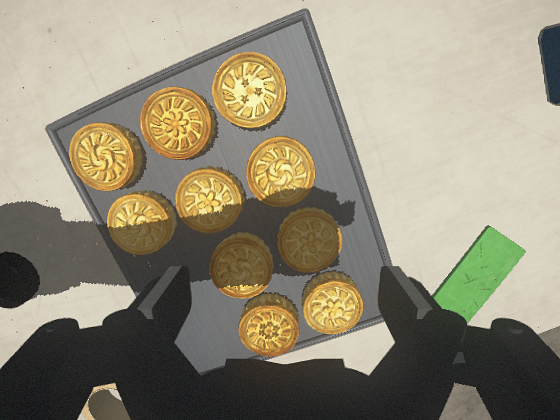

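The top view shows the steel platform with three cakes at px (228,170), (270,176) and (324,173). The scene view shows they are the single, the pair and the trio in that order, with the single nearest the tape roll. Next I'll measure them.

```bash
cat > h.py <<'E'
import numpy as np, cv2
from scipy.spatial.transform import Rotation as R
from plant import env
def q2R(q): return R.from_quat([q[1],q[2],q[3],q[0]]).as_matrix()
def campose(n,s=None):
    i=env.camera_info(n)
    if n!="wrist":
        r=np.array(i["rotation"]); return i,(q2R(r) if r.size==4 else r),np.array(i["origin"])
    T=i["T_tool_cam"]; Rt=q2R(s["orientation"]); return i,Rt@T[:3,:3],Rt@T[:3,3]+s["tcp_pos"]
def cast(n,px,z,s=None):
    i,Rm,o=campose(n,s)
    K=np.array([[i["fx"],0,i["cx"]],[0,i["fy"],i["cy"]],[0,0,1]])
    u=cv2.undistortPoints(np.array(px,float).reshape(-1,1,2),K,i["distortion"]).reshape(-1,2)
    d=np.c_[u[:,0],-u[:,1],-np.ones(len(u))]@Rm.T
    return o+d*((z-o[2])/d[:,2])[:,None]
def blobs(img,lo=(10,90,60),hi=(32,255,255),amin=150):
    m=cv2.inRange(cv2.cvtColor(img,cv2.COLOR_BGR2HSV),lo,hi)
    m=cv2.morphologyEx(m,cv2.MORPH_CLOSE,np.ones((5,5)))
    c,_=cv2.findContours(m,cv2.RETR_EXTERNAL,cv2.CHAIN_APPROX_NONE)
    return [(cv2.minEnclosingCircle(k),cv2.contourArea(k),cv2.boundingRect(k)) for k in c if cv2.contourArea(k)>amin],m
E
python3 - <<'E'
from h import *
im=cv2.imread("pics/top0.png"); b,m=blobs(im)
for (c,r),a,bb in b:
    if 200<c[0]<345 and c[1]<210: print(c,r,a,bb,[cast("top",[c],z)[0].round(0) for z in(76,104,141)])
print(cast("top",[(203,150),(341,158),(338,201),(201,192)],42).round(0))
print("tape",cast("top",[(165,176)],49).round(0))
cv2.imwrite("pics/c.png",cv2.resize(im[130:220,140:420],None,fx=2.8,fy=2.8,interpolation=2))
s=cv2.imread("pics/scene0.png");cv2.imwrite("pics/d.png",cv2.resize(s[160:330,220:420],None,fx=3.5,fy=3.5,interpolation=2))
E
```

```text
(269.29998779296875, 175.3000030517578) 11.772109031677246 377.0 (259, 164, 22, 24) [array([446.,   5.,  76.]), array([441.,   4., 104.]), array([433.,   2., 141.])]
(323.0, 173.1999969482422) 12.839099884033203 430.0 (312, 161, 23, 26) [array([ 451., -167.,   76.]), array([ 446., -164.,  104.]), array([ 438., -161.,  141.])]
(227.50721740722656, 169.5541534423828) 10.739270210266113 328.5 (217, 159, 22, 22) [array([466., 139.,  76.]), array([460., 135., 104.]), array([453., 130., 141.])]
[[ 541.  226.   42.]
 [ 508. -230.   42.]
 [ 366. -217.   42.]
 [ 400.  230.   42.]]
tape [[453. 350.  49.]]
```

View pics/c.png

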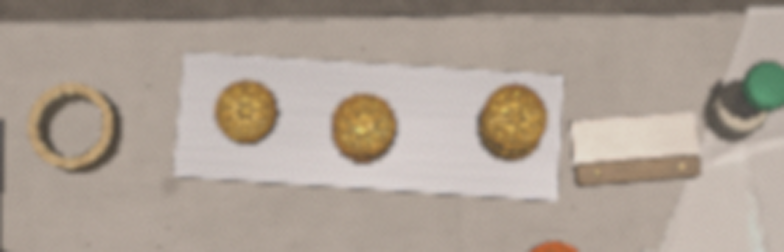

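View pics/d.png

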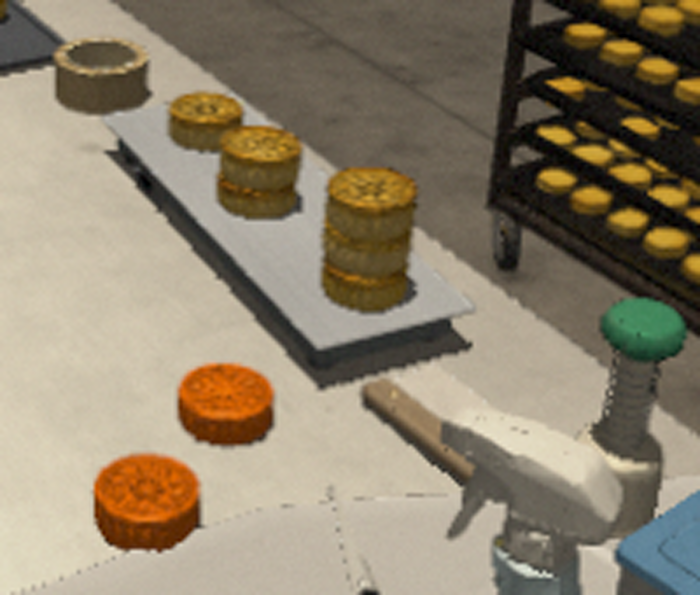

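servo_tool --pt "0 0 0 -0.018 0.0185 0 1" --pt "0 0 0 -0.018 0.0185 0 1" --pt "0 0 0 -0.018 0.0185 0 1" --pt "0 0 0 -0.018 0.0185 0 1" --pt "0 0 0 -0.018 0.0185 0 1" --pt "0 0 0 -0.018 0.0185 0 1" --pt "0 0 0 -0.018 0.0185 0 1" --pt "0 0 0 -0.018 0.0185 0 1" --grip_force 20

```text
time: 0.82
tcp_pos: [347.9, 487.3, 303.7]
orientation: [0.0, 0.825, 0.565, -0.0]
force: [0.1, 0.3, -0.6]
opening: 0.3
```

servo_tool --pt "0 0 0 -0.018 0.0185 0 1" --pt "0 0 0 -0.018 0.0185 0 1" --pt "0 0 0 -0.018 0.0185 0 1" --pt "0 0 0 -0.018 0.0185 0 1" --pt "0 0 0 -0.018 0.0185 0 1" --pt "0 0 0 -0.018 0.0185 0 1" --pt "0 0 0 -0.018 0.0185 0 1" --pt "0 0 0 -0.018 0.0185 0 1"

```text
time: 1.48
tcp_pos: [433.9, 299.6, 303.8]
orientation: [0.0, 0.825, 0.565, -0.0]
force: [0.8, 0.2, 0.2]
opening: 0.4
```

servo_tool --pt "0 0 0 -0.018 0.0185 0 1" --pt "0 0 0 -0.018 0.0185 0 1" --pt "0 0 0 -0.018 0.0185 0 1" --pt "0 0 0 -0.018 0.0185 0 1" --pt "0 0 0 -0.018 0.0185 0 1" --pt "0 0 0 -0.018 0.0185 0 1" --pt "0 0 0 0 0 0 1" --pt "0 0 0 0 0 0 1"

```text
time: 2.15
tcp_pos: [498.7, 158.7, 303.8]
orientation: [0.0, 0.826, 0.564, -0.0]
force: [-0.4, 0.5, 0.2]
opening: -0.1
```

```bash
python3 - <<'E'
from h import *
s=env.sense(); im=env.read_camera("wrist"); cv2.imwrite("pics/w1.png",im); print(s["tcp_pos"],s["force"])
for (c,r),a,bb in blobs(im,amin=1500)[0]: print(c,r,a,bb,[cast("wrist",[c],z,s)[0].round(0) for z in(76,104,141)])
E
```

```text
[498.65811629 158.70216308 303.80710211] [-0.40528669  0.51678078  0.18198345]
(4.0, 257.0) 35.227928161621094 1833.5 (0, 222, 38, 71) [array([ 446., -148.,   76.]), array([ 444., -117.,  104.]), array([443., -76., 141.])]
(114.0977554321289, 205.58619689941406) 50.21403884887695 6199.5 (64, 165, 101, 85) [array([442.,  -1.,  76.]), array([441.,  16., 104.]), array([440.,  39., 141.])]
(252.72857666015625, 174.4910888671875) 38.52999496459961 4358.0 (217, 136, 75, 78) [array([465., 138.,  76.]), array([462., 142., 104.]), array([458., 148., 141.])]
```

View pics/w1.png

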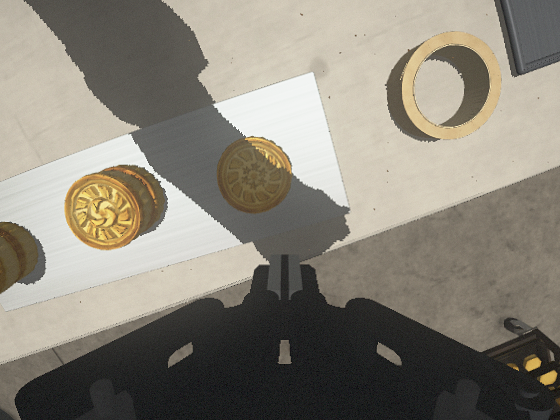

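The wrist view puts the lone cake at px (252,174), which casts to (465,138). The top camera gave (466,139), so they agree.

servo_tool --pt "0 0 0 -0.016 -0.012 0 1" --pt "0 0 0 -0.016 -0.012 0 1" --pt "0 0 0 0 0 0.026 1" --pt "0 0 0 0 0 0.026 1" --pt "0 0 0 0 0 0.026 1" --pt "0 0 0 0 0 0.026 1" --pt "0 0 0 0 0 0.026 1" --pt "0 0 0 0 0 0 1"

```text
time: 2.87
tcp_pos: [462.5, 140.0, 170.4]
orientation: [-0.001, 0.824, 0.567, -0.003]
force: [-1.0, -0.7, 0.1]
opening: -0.1
```

servo_tool --pt "0 0 0 0 0 0.004 1" --pt "0 0 0 0 0 0.004 1" --pt "0 0 0 0 0 0.004 1" --pt "0 0 0 0 0 0.003 1" --pt "0 0 0 0 0 0.002 1" --pt "0 0 0 0 0 0 1" --pt "0 0 0 0 0 0 1" --pt "0 0 0 0 0 0 1"

```text
time: 3.53
tcp_pos: [464.4, 139.0, 157.2]
orientation: [0.0, 0.825, 0.565, 0.0]
force: [-0.8, -0.3, -0.5]
opening: -0.0
```

```bash
python3 - <<'E'
from h import *
s=env.sense(); im=env.read_camera("wrist"); cv2.imwrite("pics/w2.png",im); print(s["tcp_pos"],s["force"])
cv2.imwrite("pics/s2.png",env.read_camera("scene"))
E
```

```text
[464.4260051 138.9586981 157.2010601] [-0.75692295 -0.32547088 -0.45723794]
```

View pics/w2.png

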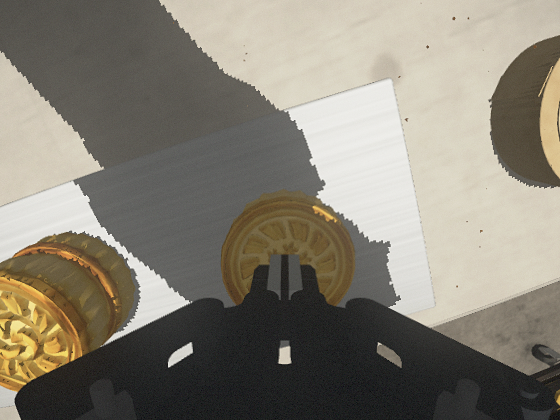

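Fingers are over the cake's middle, about 8 mm above it. I'll descend slowly.

servo_tool --pt "0 0 0 0 0 0.002 1" --pt "0 0 0 0 0 0.002 1" --pt "0 0 0 0 0 0.001 1" --pt "0 0 0 0 0 0.001 1" --pt "0 0 0 0 0 0.001 1" --pt "0 0 0 0 0 0 1" --pt "0 0 0 0 0 0 1" --pt "0 0 0 0 0 0 1"

```text
time: 4.3
tcp_pos: [464.4, 139.0, 149.9]
orientation: [0.0, 0.825, 0.565, 0.0]
force: [-0.5, -0.1, 0.0]
opening: -0.0
```

servo_tool --pt "0 0 0 0 0 0.0005 1" --pt "0 0 0 0 0 0 1" --pt "0 0 0 0 0 0 1" --pt "0 0 0 0 0 0.0005 1" --pt "0 0 0 0 0 0 1" --pt "0 0 0 0 0 0 1" --pt "0 0 0 0 0 0 1" --pt "0 0 0 0 0 0 1"

```text
time: 4.97
tcp_pos: [464.4, 139.0, 148.9]
orientation: [0.0, 0.825, 0.566, 0.0]
force: [-0.0, -0.1, 0.1]
opening: -0.2
```

servo_tool --pt "0 0 0 0 0 0.0005 1" --pt "0 0 0 0 0 0 1" --pt "0 0 0 0 0 0 1" --pt "0 0 0 0 0 0 1" --pt "0 0 0 0 0 0 1" --pt "0 0 0 0 0 0 1" --pt "0 0 0 0 0 0 1" --pt "0 0 0 0 0 0 1"

```text
time: 5.63
tcp_pos: [464.4, 139.0, 148.4]
orientation: [0.0, 0.825, 0.565, 0.0]
force: [-0.3, 0.0, 2.1]
opening: 0.2
```

servo_tool --pt "0 0 0 0 0 0.0005 1" --pt "0 0 0 0 0 0 1" --pt "0 0 0 0 0 0 1" --pt "0 0 0 0 0 0 1" --pt "0 0 0 0 0 0 1" --pt "0 0 0 0 0 0 1" --pt "0 0 0 0 0 0 1" --pt "0 0 0 0 0 0 1"

```text
time: 6.3
tcp_pos: [464.4, 139.0, 147.9]
orientation: [0.0, 0.825, 0.565, 0.0]
force: [0.1, 0.9, 2.7]
opening: 0.2
```

```bash
python3 - <<'E'
from h import *
for k in range(6):
    s=env.sense(); print(s["tcp_pos"].round(2),s["force"].round(2)); im=env.read_camera("wrist")
cv2.imwrite("pics/w3.png",im)
E
```

```text
[464.36 138.98 147.91] [0.11 0.93 2.75]
[464.38 138.95 147.92] [-0.03 -0.52  3.51]
[464.38 138.99 147.9 ] [-0.7  -0.    3.84]
[464.37 138.96 147.91] [0.09 0.58 4.47]
[464.37 138.96 147.92] [0.1  0.39 3.43]
[464.36 138.97 147.88] [ 0.8  -0.48  2.88]
```

View pics/w3.png

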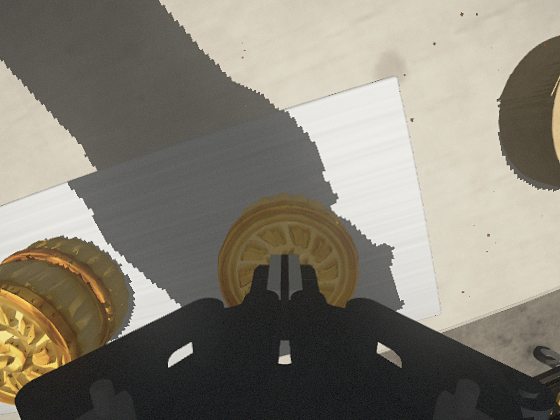

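The force averages about 3.5 N with the platform barely loaded, so the single cake has been touched. Next I lift and go to a viewing spot near the pair.

servo_tool --pt "0 0 0 0 0 -0.01 1" --pt "0 0 0 0 0 -0.02 1" --pt "0 0 0 0 0 -0.03 1" --pt "0 0 0 0 0 -0.03 1" --pt "0 0 0 0 0 -0.03 1" --pt "0 0 0 0 0 -0.03 1" --pt "0 0 0 0 0 0 1" --pt "0 0 0 0 0 0 1"

```text
time: 7.27
tcp_pos: [464.6, 139.1, 299.9]
orientation: [0.0, 0.825, 0.565, 0.002]
force: [-0.6, -0.2, -0.1]
opening: -0.1
```

servo_tool --pt "0 0 0 -0.0255 0.013 0 1" --pt "0 0 0 -0.0255 0.013 0 1" --pt "0 0 0 -0.0255 0.013 0 1" --pt "0 0 0 -0.0255 0.013 0 1" --pt "0 0 0 0 0 0 1" --pt "0 0 0 0 0 0 1" --pt "0 0 0 0 0 0 1" --pt "0 0 0 0 0 0 1"

```text
time: 7.93
tcp_pos: [475.8, 26.1, 297.4]
orientation: [-0.0, 0.824, 0.566, -0.0]
force: [0.2, 0.3, 0.4]
opening: 0.2
```

```bash
python3 - <<'E'
from h import *
s=env.sense(); im=env.read_camera("wrist"); cv2.imwrite("pics/w4.png",im); print(s["tcp_pos"],s["force"],s["orientation"])
for (c,r),a,bb in blobs(im,amin=1500)[0]: print(c,r,a,bb,[cast("wrist",[c],z,s)[0].round(0) for z in(76,104,141)])
E
```

```text
[475.77229114  26.11344735 297.38887385] [0.22662511 0.31933096 0.42356464] [-3.87313123e-04  8.24345902e-01  5.66086157e-01 -3.82292210e-04]
(74.77336120605469, 244.9005889892578) 65.14519500732422 8898.5 (12, 199, 128, 106) [array([ 440., -189.,   76.]), array([ 438., -166.,  104.]), array([ 434., -136.,  141.])]
(246.6968536376953, 180.3031463623047) 45.02653884887695 5797.0 (203, 136, 87, 89) [array([444.,  -1.,  76.]), array([441.,   4., 104.]), array([436.,  10., 141.])]
(394.2314758300781, 147.13888549804688) 41.19384765625 4842.0 (355, 108, 80, 81) [array([464., 136.,  76.]), array([459., 127., 104.]), array([452., 116., 141.])]
(19.22222137451172, 106.0) 37.32963180541992 3101.0 (0, 73, 55, 69) [array([ 302., -171.,   76.]), array([ 312., -150.,  104.]), array([ 326., -122.,  141.])]
```

View pics/w4.png

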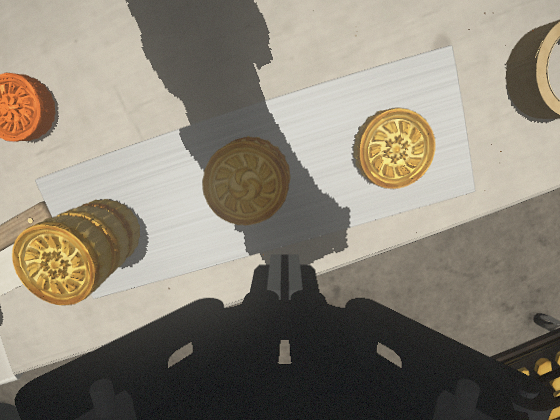

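The pair's top at px (246,180) casts to (441,4,104), matching the top camera. The single cake hasn't moved.

servo_tool --pt "0 0 0 -0.0165 -0.012 0 1" --pt "0 0 0 -0.0165 -0.012 0 1" --pt "0 0 0 0 0 0.025 1" --pt "0 0 0 0 0 0.025 1" --pt "0 0 0 0 0 0.025 1" --pt "0 0 0 0 0 0.02 1" --pt "0 0 0 0 0 0.01 1" --pt "0 0 0 0 0 0 1"

```text
time: 8.65
tcp_pos: [441.0, 3.9, 190.9]
orientation: [-0.001, 0.824, 0.566, -0.002]
force: [0.3, 0.8, 0.5]
opening: -0.4
```

servo_tool --pt "0 0 0 0 0 0 1" --pt "0 0 0 0 0 0 1" --pt "0 0 0 0 0 0 1" --pt "0 0 0 0 0 0 1" --pt "0 0 0 0 0 0 1" --pt "0 0 0 0 0 0 1" --pt "0 0 0 0 0 0 1" --pt "0 0 0 0 0 0 1"

```text
time: 9.32
tcp_pos: [441.8, 2.9, 193.1]
orientation: [0.0, 0.825, 0.565, 0.0]
force: [0.6, -0.4, -0.4]
opening: 0.0
```

servo_tool --pt "0 0 0 0 0 0.004 1" --pt "0 0 0 0 0 0.003 1" --pt "0 0 0 0 0 0.003 1" --pt "0 0 0 0 0 0.002 1" --pt "0 0 0 0 0 0.002 1" --pt "0 0 0 0 0 0.001 1" --pt "0 0 0 0 0 0 1" --pt "0 0 0 0 0 0 1"

```text
time: 9.98
tcp_pos: [441.8, 2.9, 177.8]
orientation: [-0.0, 0.825, 0.565, -0.0]
force: [-0.3, 0.0, -0.2]
opening: 0.1
```

servo_tool --pt "0 0 0 0 0 0.0005 1" --pt "0 0 0 0 0 0 1" --pt "0 0 0 0 0 0.0005 1" --pt "0 0 0 0 0 0 1" --pt "0 0 0 0 0 0 1" --pt "0 0 0 0 0 0 1" --pt "0 0 0 0 0 0 1" --pt "0 0 0 0 0 0 1"

```text
time: 10.65
tcp_pos: [441.8, 2.9, 176.9]
orientation: [0.0, 0.825, 0.565, 0.0]
force: [-0.1, -0.6, -0.6]
opening: -0.4
```

servo_tool --pt "0 0 0 0 0 0.0005 1" --pt "0 0 0 0 0 0 1" --pt "0 0 0 0 0 0 1" --pt "0 0 0 0 0 0 1" --pt "0 0 0 0 0 0 1" --pt "0 0 0 0 0 0 1" --pt "0 0 0 0 0 0 1" --pt "0 0 0 0 0 0 1"

```text
time: 11.32
tcp_pos: [441.8, 2.9, 176.4]
orientation: [0.0, 0.825, 0.565, 0.0]
force: [-0.9, -0.5, 2.9]
opening: -0.1
```

servo_tool --pt "0 0 0 0 0 0.0005 1" --pt "0 0 0 0 0 0 1" --pt "0 0 0 0 0 0 1" --pt "0 0 0 0 0 0 1" --pt "0 0 0 0 0 0 1" --pt "0 0 0 0 0 0 1" --pt "0 0 0 0 0 0 1" --pt "0 0 0 0 0 0 1"

```text
time: 11.98
tcp_pos: [441.8, 2.9, 175.9]
orientation: [0.0, 0.825, 0.565, 0.0]
force: [0.6, 0.2, 3.1]
opening: -0.4
```

```bash
python3 - <<'E'
from h import *
for k in range(5):
    s=env.sense(); print(s["tcp_pos"].round(2),s["force"].round(2)); im=env.read_camera("wrist")
cv2.imwrite("pics/w5.png",im)
E
```

```text
[441.82   2.94 175.92] [0.64 0.19 3.08]
[441.83   2.95 175.91] [0.63 0.09 2.88]
[441.83   2.96 175.9 ] [0.15 0.68 4.02]
[441.82   2.95 175.91] [0.28 0.09 3.06]
[441.8    2.94 175.9 ] [-0.76  0.02  3.78]
```

View pics/w5.png

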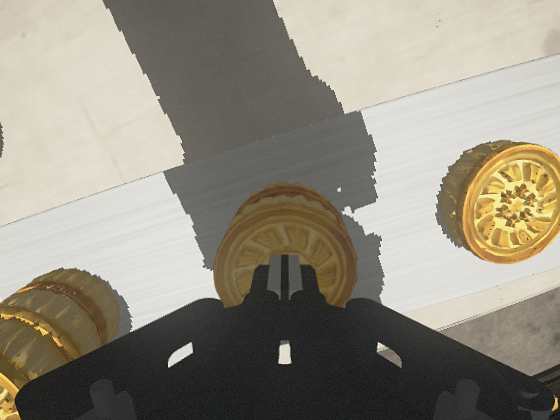

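The pair has been touched at a steady 3.4 N or so, with the fingers on the middle of its top. I'll lift and move on to view the trio.

servo_tool --pt "0 0 0 0 0 -0.01 1" --pt "0 0 0 0 0 -0.02 1" --pt "0 0 0 0 0 -0.03 1" --pt "0 0 0 0 0 -0.03 1" --pt "0 0 0 0 0 -0.03 1" --pt "0 0 0 0 0 -0.03 1" --pt "0 0 0 0 0 0 1" --pt "0 0 0 0 0 0 1"

```text
time: 12.9
tcp_pos: [442.1, 3.0, 327.1]
orientation: [0.001, 0.825, 0.565, 0.002]
force: [-0.1, -0.1, -0.6]
opening: -0.1
```

servo_tool --pt "0 0 0 -0.0245 0.016 0 1" --pt "0 0 0 -0.0245 0.016 0 1" --pt "0 0 0 -0.0245 0.016 0 1" --pt "0 0 0 -0.0245 0.016 0 1" --pt "0 0 0 -0.0245 0.016 0 1" --pt "0 0 0 0 0 0 1" --pt "0 0 0 0 0 0 1" --pt "0 0 0 0 0 0 1"

```text
time: 13.57
tcp_pos: [471.6, -139.6, 324.6]
orientation: [-0.001, 0.825, 0.565, -0.001]
force: [0.8, 0.1, 0.0]
opening: -0.1
```

```bash
python3 - <<'E'
from h import *
s=env.sense(); im=env.read_camera("wrist"); cv2.imwrite("pics/w6.png",im); print(s["tcp_pos"],s["force"],s["orientation"])
for (c,r),a,bb in blobs(im,amin=1500)[0]: print(c,r,a,bb,[cast("wrist",[c],z,s)[0].round(0) for z in(76,104,141)])
E
```

```text
[ 471.6346523  -139.59514712  324.61532069] [0.78402409 0.13670654 0.03167589] [-0.00099322  0.82480841  0.56541084 -0.00082865]
(246.1524200439453, 186.77137756347656) 46.345829010009766 6183.5 (200, 142, 90, 92) [array([ 449., -174.,   76.]), array([ 445., -169.,  104.]), array([ 440., -162.,  141.])]
(413.76470947265625, 114.64705657958984) 46.710758209228516 5686.5 (368, 76, 93, 83) [array([441.,   5.,  76.]), array([438.,  -6., 104.]), array([434., -20., 141.])]
(531.2310791015625, 91.76890563964844) 42.19460678100586 4037.0 (494, 57, 66, 75) [array([461., 125.,  76.]), array([456., 104., 104.]), array([450.,  76., 141.])]
(157.5, 50.5) 37.90128707885742 3952.5 (121, 15, 72, 73) [array([ 299., -201.,   76.]), array([ 308., -194.,  104.]), array([ 321., -184.,  141.])]
```

View pics/w6.png

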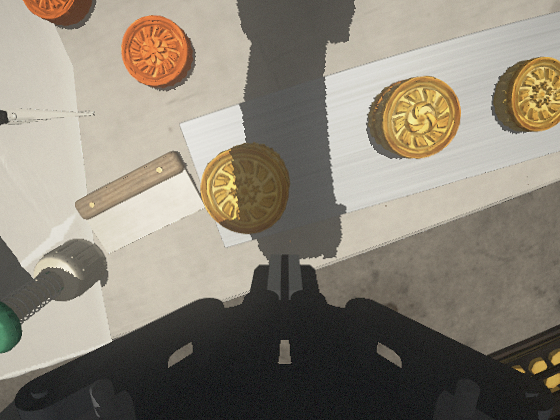

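The trio's top at px (246,187) casts to (440,-162,141), again in agreement. The press at px (70,270) and the scraper are clear of the path.

servo_tool --pt "0 0 0 -0.016 -0.011 0 1" --pt "0 0 0 -0.016 -0.011 0 1" --pt "0 0 0 0 0 0.025 1" --pt "0 0 0 0 0 0.025 1" --pt "0 0 0 0 0 0.025 1" --pt "0 0 0 0 0 0.018 1" --pt "0 0 0 0 0 0 1" --pt "0 0 0 0 0 0 1"

```text
time: 14.28
tcp_pos: [439.8, -161.0, 232.4]
orientation: [-0.001, 0.824, 0.566, -0.001]
force: [0.2, 0.1, 0.8]
opening: 0.2
```

servo_tool --pt "0 0 0 0 0 0 1" --pt "0 0 0 0 0 0 1" --pt "0 0 0 0 0 0 1" --pt "0 0 0 0 0 0 1" --pt "0 0 0 0 0 0 1" --pt "0 0 0 0 0 0 1" --pt "0 0 0 0 0 0 1" --pt "0 0 0 0 0 0 1"

```text
time: 14.95
tcp_pos: [440.2, -162.1, 233.0]
orientation: [0.0, 0.825, 0.565, 0.0]
force: [-0.4, 0.6, -1.1]
opening: -0.2
```

servo_tool --pt "0 0 0 0 0 0.004 1" --pt "0 0 0 0 0 0.004 1" --pt "0 0 0 0 0 0.004 1" --pt "0 0 0 0 0 0.003 1" --pt "0 0 0 0 0 0.002 1" --pt "0 0 0 0 0 0.001 1" --pt "0 0 0 0 0 0 1" --pt "0 0 0 0 0 0 1"

```text
time: 15.62
tcp_pos: [440.2, -162.1, 214.8]
orientation: [-0.0, 0.825, 0.565, -0.0]
force: [-0.1, 0.6, 0.9]
opening: -0.1
```

servo_tool --pt "0 0 0 0 0 0.0005 1" --pt "0 0 0 0 0 0 1" --pt "0 0 0 0 0 0.0005 1" --pt "0 0 0 0 0 0 1" --pt "0 0 0 0 0 0 1" --pt "0 0 0 0 0 0 1" --pt "0 0 0 0 0 0 1" --pt "0 0 0 0 0 0 1"

```text
time: 16.28
tcp_pos: [440.2, -162.1, 213.9]
orientation: [0.0, 0.825, 0.565, 0.0]
force: [0.3, -0.4, 0.2]
opening: 0.4
```

servo_tool --pt "0 0 0 0 0 0.0005 1" --pt "0 0 0 0 0 0 1" --pt "0 0 0 0 0 0 1" --pt "0 0 0 0 0 0 1" --pt "0 0 0 0 0 0 1" --pt "0 0 0 0 0 0 1" --pt "0 0 0 0 0 0 1" --pt "0 0 0 0 0 0 1"

```text
time: 16.95
tcp_pos: [440.2, -162.1, 213.4]
orientation: [0.0, 0.825, 0.565, 0.0]
force: [-0.7, 0.4, 1.9]
opening: -0.4
```

servo_tool --pt "0 0 0 0 0 0.0005 1" --pt "0 0 0 0 0 0 1" --pt "0 0 0 0 0 0 1" --pt "0 0 0 0 0 0 1" --pt "0 0 0 0 0 0 1" --pt "0 0 0 0 0 0 1" --pt "0 0 0 0 0 0 1" --pt "0 0 0 0 0 0 1"

```text
time: 17.62
tcp_pos: [440.2, -162.1, 212.9]
orientation: [0.0, 0.825, 0.565, 0.0]
force: [0.1, -0.2, 2.7]
opening: 0.2
```

```bash
python3 - <<'E'
from h import *
for k in range(5):
    s=env.sense(); print(s["tcp_pos"].round(2),s["force"].round(2)); im=env.read_camera("wrist")
cv2.imwrite("pics/w7.png",im)
E
```

```text
[ 440.24 -162.09  212.9 ] [ 0.15 -0.22  2.69]
[ 440.2  -162.09  212.9 ] [-0.02  0.14  2.91]
[ 440.22 -162.09  212.9 ] [-0.52 -0.1   2.61]
[ 440.22 -162.09  212.91] [0.44 0.08 2.92]
[ 440.23 -162.08  212.9 ] [0.18 0.02 3.15]
```

View pics/w7.png

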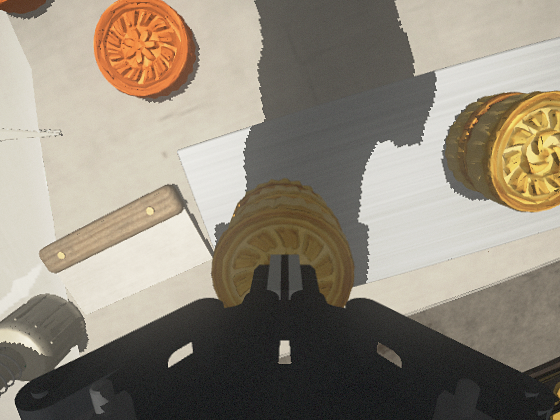

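The trio has been touched at about 2.9 N. I'll lift clear.

servo_tool --pt "0 0 0 0 0 -0.01 1" --pt "0 0 0 0 0 -0.02 1" --pt "0 0 0 0 0 -0.03 1" --pt "0 0 0 0 0 -0.03 1" --pt "0 0 0 0 0 -0.03 1" --pt "0 0 0 0 0 -0.02 1" --pt "0 0 0 0 0 0 1" --pt "0 0 0 0 0 0 1"

```text
time: 18.53
tcp_pos: [440.3, -162.0, 353.6]
orientation: [0.001, 0.825, 0.566, 0.001]
force: [0.4, 0.0, -0.7]
opening: 0.2
```

servo_tool --pt "0 0 0 -0.0245 0.016 0 1" --pt "0 0 0 0.0245 -0.016 0 1" --pt "0 0 0 0 0 0 1" --pt "0 0 0 0 0 0 1" --pt "0 0 0 0 0 0 1" --pt "0 0 0 0 0 0 1" --pt "0 0 0 0 0 0 1" --pt "0 0 0 0 0 0 1"

```text
time: 19.2
tcp_pos: [440.2, -162.3, 352.7]
orientation: [-0.0, 0.825, 0.565, -0.0]
force: [0.6, 0.8, 0.4]
opening: 0.1
```

```bash
python3 - <<'E'
from h import *
s=env.sense(); print(s["tcp_pos"],s["force"])
im=env.read_camera("wrist"); cv2.imwrite("pics/w8.png",im); cv2.imwrite("pics/s8.png",env.read_camera("scene"))
for (c,r),a,bb in blobs(im,amin=1500)[0]: print(np.round(c),round(r),[cast("wrist",[c],z,s)[0].round(0)[:2] for z in(76,104,141)])
E
```

```text
[ 440.22535841 -162.2586751   352.67952808] [0.63806727 0.78644894 0.37649371]
[285. 202.] 43 [array([ 452., -169.]), array([ 446., -166.]), array([ 438., -163.])]
[432. 137.] 42 [array([443.,   6.]), array([438.,  -6.]), array([430., -21.])]
[537. 114.] 37 [array([460., 125.]), array([453., 104.]), array([444.,  76.])]
[193.  74.] 34 [array([ 293., -208.]), array([ 300., -202.]), array([ 308., -195.])]
[96. 16.] 36 [array([ 203., -276.]), array([ 217., -265.]), array([ 235., -250.])]
```

View pics/s8.png

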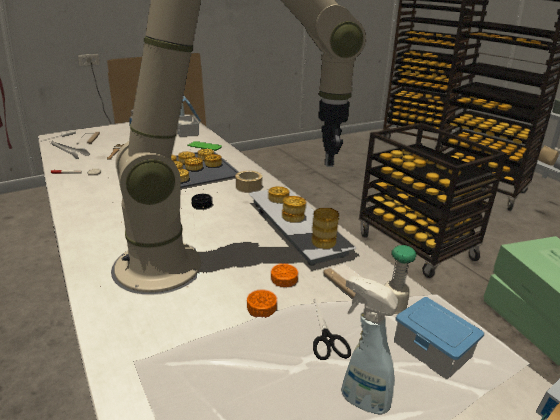

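All stacks stand at the same pixels as at the start: (278,194), (294,208) and (325,228). The hand is clear.

```bash
python3 -c "
from plant import env
print(env.job_done())"
```

```text
the job is handed in; nothing more can be done
None
```

I touched the single cake, then the stack of two, then the stack of three, with shut fingers on the middle of each top, and handed the job in at about 19 s. Each touch read a steady force, averaging roughly 3.5 N, 3.4 N and 2.9 N. Contact came within about 0.7 mm of the tip height worked out from the given tops.

- **Positions:** the top and wrist cameras agreed to about 2 mm on all three cakes.
- **After the last lift:** the scene picture showed all three stacks standing where they began, with the tape roll and press in place. The scraper is mostly hidden behind the spray bottle in that picture. It was last clearly seen in the wrist view during the trio touch, lying undisturbed and clear of the hand. The hand ended about 140 mm above the trio.
- **Weaker check:** in the final wrist view the single cake was cut off by the picture edge, so its fitted centre read about 14 mm off there. The scene picture, and an uncut wrist view taken after its touch, showed it unmoved.

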